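Fit the tester bottle into its porcelain holder

ROBOT

A 6-joint arm with a two-finger parallel gripper is mounted at the origin on the work surface. World frame = base frame: x ahead of the robot, y to its left, z up, the work surface at z = 0. Lengths are in m, angles in rad, forces in N, time in s.
With the tool pointing down it reaches from about 0.3 to 0.875 m from the base axis. Payload 6.4 kg.
Tool frame: the origin (TCP) lies at the very end of the fingers, on their centre line; the grasp point (between the pads) lies 19 mm behind it; z points along the fingers, y is the line along which they close (so a half turn about z gives the same grasp; the last joint's range is limited). The gripper opens to 88 mm and grips with 3 to 60 N. Pads are 18 mm wide; open, the fingers measure 123 mm over their backs; the gripper's body (75 mm by 187 mm) begins 45 mm behind the grasp point.
Start: joints at [-1.444, 0.181, 1.607, -0, 1.354, -0.206], TCP at [0.188, -0.543, 0.239] pointing down, gripper open.
Joint ranges: [-2.99, 2.99], [-0.89, 2.07], [0.3, 2.58], [-1.14, 4.28], [0, 2.63], [-3.12, 3.12]. Speed limits (rad/s): [2.57, 2.57, 3.01, 3.14, 3.14, 3.14].

INTERFACE

Orientations are given as a 3x3 rotation matrix whose columns are the frame's x, y, z axes.
In Python, from bench import ctrl gives the robot as it stands.
- The arm moves only by the shell command python3 -m creep 'ROWS' [FORCE]. ROWS is JSON, a list of rows, each a list of 7 numbers: the shift along the tool's x, y, z in cm, then the turn, a rotation vector about the tool's x, y, z in rad, then the finger opening in cm, from 0 to 8.81. A call has 1 to 5 rows; each row shifts and turns the commanded pose from where the row before left it, along the tool's axes as they then stand; what a row does not reach is not made up. A row lasts 1/8 s, in which the tool goes at most 62.5 mm and 10.7 degrees, less where a joint would pass 70% of its speed; a pose out of reach is approached as far as the arm can. A call is refused whole if a number of a shift passes 6.25 or a number of a turn 0.188, either way. A call with a gripper value outside its range is refused whole. The fingers move at their own pace and stop on an object; FORCE is the grip in N (left out, the last holds). Time passes only in rows, so rows that do not move let the fingers close. It gives the time, the measured TCP pose, the force, the opening and the grip force at its end, in the units of the state.
- ctrl.get_state(): the state, without advancing time (a new reading comes with each control period).
- ctrl.get_image(name): name is "side" or "top"; returns (picture, depth): 420x560x3 uint8, red, green, blue; 420x560 float32, m along the optical axis (not along the pixel's ray), 0 where there is no reading.
- ctrl.camera_model(name): a dict with "vertical_fov" (degrees; the focal length in pixels is half the picture's height over the tangent of half this angle, whatever the lens; pixels are square), "cx", "cy" (the principal point, pixels), "k1" (the pictures are not rectified: a ray, as slopes to the right and down, at radius r is drawn at 1 + k1 r^2 times it, then the intrinsics apply), "world_from_camera" (4x4, takes a point from camera to world coordinates). Camera axes: x right, y down, z forward; pixel columns grow to the right and rows downward; lengths in m; the calibration is good to about 2 mm. A picture is of the moment at which its call begins. camera_model takes no time and is no camera call.
- ctrl.hand_in(): hands the job in; it is judged then, once.
The state is a dict: "time": time; "q": joint angles; "qd": joint speeds; "tau": joint torques, N m; "position": TCP position; "tool_rot": TCP orientation; "wrist_force": force on the tool from outside, world axes, zero at the start; "ft_torque": the same for the moment, N m; "gripper_width": opening from 0.0 (shut) to 1.0 (fully open); "gripper_force": force on a finger pad.
Only numpy, scipy, OpenCV 4.12 (cv2) and the standard library are available. Lean on these libraries where they do the work, as an engineer would, in place of code of your own. Each camera call takes 0.05 s, during which the arm holds its last target. There are 200 camera calls.

TASK

On the shop counter, apart from the small ones in the stock tray, stand three brown glass bottles and a white porcelain tester holder with a flared mouth. Find the one bottle that nests in the holder, going all the way down to its floor, and leave it standing upright in there; lower it in rather than dropping it. The other two bottles must be left standing on the counter.

Things in the scene. Friction and masses are not known exactly. Their poses are not given: they have to be found in the camera images.
- slim_bottle: The slimmest bottle, loose: round, 46 mm diameter up to 85 mm height, then a sloping shoulder, 150 mm high in all, about 0.2 kg, with a 36 mm high screw cap 28 to 29 mm across (black, brass-coloured collar at its foot) on the axis at the top, good to grip. Brown glass, plain white paper label. Origin: centre of the underside; z up; stands upright at first.
- stout_bottle: A stout round bottle, loose: 64 mm diameter up to 70 mm height, then a sloping shoulder, 140 mm high in all, about 0.36 kg, with a 36 mm high screw cap 28 to 29 mm across (black, brass-coloured collar at its foot) on the axis at the top, good to grip. Brown glass, plain white paper label. Origin: centre of the underside; z up; stands upright at first.
- square_bottle: A square bottle, loose: 54 x 54 mm in plan up to 75 mm height, then a sloping shoulder, 140 mm high in all, about 0.32 kg, with a 36 mm high screw cap 28 to 29 mm across (black, brass-coloured collar at its foot) on the axis at the top, good to grip. Brown glass, plain white paper label. Origin: centre of the underside; z up; stands upright at first; x and y lie across its flat sides.
- holder: The tester holder, a white porcelain cup open at the top, fixed to the counter: 92 mm across at the foot and at the rim, 70 mm high. The bore is straight and round, 56 mm diameter, from its floor 10 mm above the counter up to 46 mm, then flares as a cone to about 80 mm at the rim. Origin: on its axis at the level of the counter; z up.
Things that resemble listed ones, but are neither listed nor needed, are in the scene too. What is shaped like the slim_bottle but pink or red is not meant.

How it is judged:
By the outcome, as a careful person would: the job done as asked, in the order asked, and still so for the second after the job is handed in, with the robot touching nothing.
It also fails if it takes over 38 s, if anything falls off the work surface, if the arm or the gripper's body presses on something with over 40 N, if the wrist force passes 120 N, or if a joint passes its speed limit or range.

## Working session

There is one attempt and no reset: what is moved stays moved. The work goes in short steps, Python scripts to look and compute and a shell command to move; the robot and the scene stay as the last step left them, time stands still between calls to the robot, and variables do not carry over. Pictures are saved under pics/ and viewed, at most 10 in all, crops included, and the job is handed in when it is done.

```bash
mkdir -p pics; cat > h.py <<'E'
import numpy as np, cv2
from bench import ctrl
def snap(n,f=None):
    im,d=ctrl.get_image(n)
    np.savez('pics/'+(f or n)+'.npz',im=im,d=d)
    cv2.imwrite('pics/'+(f or n)+'.png',im[:,:,::-1]); return im,d
def ray(n,u,v):
    m=ctrl.camera_model(n); f=210/np.tan(np.radians(m['vertical_fov'])/2)
    x,y=(u-m['cx'])/f,(v-m['cy'])/f; a,b=x,y
    for _ in range(20):
        s=1+m['k1']*(a*a+b*b); a,b=x/s,y/s
    T=np.array(m['world_from_camera']); return T[:3,3],T[:3,:3]@np.array([a,b,1.])
def onplane(n,u,v,z):
    o,d=ray(n,u,v); return o+d*(z-o[2])/d[2]
def atdepth(n,u,v,dep):
    o,d=ray(n,u,v); return o+d*dep
E
python3 - <<'E'
from h import *
for n in('side','top'):
    snap(n); m=ctrl.camera_model(n); print(n,m['vertical_fov'],m['k1'],np.round(m['world_from_camera'],3).tolist())
s=ctrl.get_state(); print(s['time'],np.round(s['tool_rot'],3).tolist(),s['gripper_width'])
E
```

```text
side 56.77665131707544 -0.07371407373234999 [[0.84, -0.362, 0.405, 0.256], [-0.543, -0.539, 0.645, -0.477], [-0.015, -0.761, -0.649, 0.508], [0.0, 0.0, 0.0, 1.0]]
top 51.49958314489953 0.04026041369129369 [[0.005, -0.995, 0.1, 0.474], [-1.0, -0.006, -0.002, -0.013], [0.003, -0.1, -0.995, 0.938], [0.0, 0.0, 0.0, 1.0]]
0.1 [[0.945, 0.327, -0.0], [0.327, -0.945, 0.001], [0.0, -0.001, -1.0]] 1.000571788906011
```

View pics/top.png

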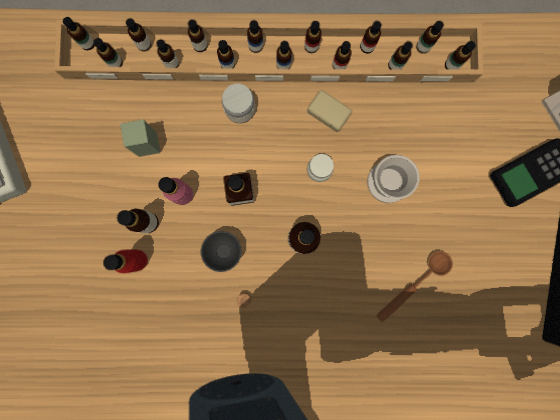

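View pics/side.png

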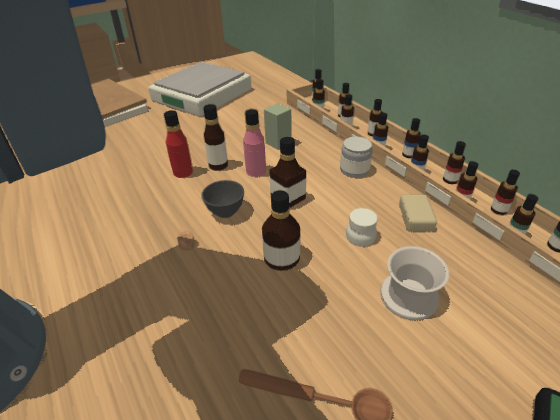

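The side and top views show one brown slim bottle, with its cap at top (125,219) and side (212,112). It could be confused with the pink one (top 167,186; side 252,117), the red one (top 112,262; side 172,118), the square brown one (top 237,183; side 287,146), the stout brown one (top 305,237; side 280,200) and the small tray bottles. I choose the slim brown one with the white label. The holder is at top (395,178), side (413,280). Next is one close crop and a measurement.

```bash
python3 - <<'E'
from h import *
t=np.load('pics/top.npz');s=np.load('pics/side.npz')
a=cv2.resize(t['im'][160:290,80:220],(420,390));b=cv2.resize(s['im'][90:220,150:280],(380,390))
cv2.imwrite('pics/crop.png',np.hstack([a,b])[:,:,::-1])
T=np.array(ctrl.camera_model('top')['world_from_camera'])
def pts(n,d,box):
    u0,v0,u1,v1=box; P=[];
    for v in range(v0,v1):
        for u in range(u0,u1):
            if d[v,u]>0: P.append(np.r_[atdepth(n,u,v,d[v,u]),u,v])
    return np.array(P)
for nm,n,D,box in [('slim','top',t,(108,200,165,240)),('slimS','side',s,(195,95,235,175)),('pink','top',t,(150,170,200,210)),('red','top',t,(95,240,155,280)),('square','top',t,(215,165,262,210)),('stout','top',t,(282,215,328,258))]:
    P=pts(n,D['d'],box); zm=np.percentile(P[:,2],99.5); Q=P[P[:,2]>0.135]
    print(nm,zm,len(Q),'mid',(Q[:,:2].min(0)+Q[:,:2].max(0))/2 if len(Q) else 0, np.ptp(Q[:,:2],axis=0) if len(Q) else 0,'median uv',np.median(Q[:,3:],axis=0) if len(Q) else 0)
for n,D,box in [('top',t,(362,148,428,208)),('side',s,(375,240,460,320))]:
    P=pts(n,D['d'],box); Q=P[(P[:,2]>0.062)&(P[:,2]<0.08)].astype(np.float32)
    (c,r)=cv2.minEnclosingCircle(Q[:,:2].copy()); print('holder',n,np.percentile(P[:,2],99.5),len(Q),c,r)
# side cap top ray checks
for u,v in((212,107),):print(onplane('side',u,v,.15))
print(onplane('top',125,219,.15))
E
```

```text
slim 0.15150295909914593 225 mid [0.53189163 0.25949635] [0.02674464 0.02931291] median uv [125. 217.]Traceback (most recent call last):
  File "<stdin>", line 13, in <module>
  File "<stdin>", line 10, in pts
  File "h.py", line 16, in atdepth
    o,d=ray(n,u,v); return o+d*dep
        ~~~^^^^^^^
  File "h.py", line 8, in ray
    m=ctrl.camera_model(n); f=210/np.tan(np.radians(m['vertical_fov'])/2)
ValueError: time passes only in moves, steps and waits
```

View pics/crop.png

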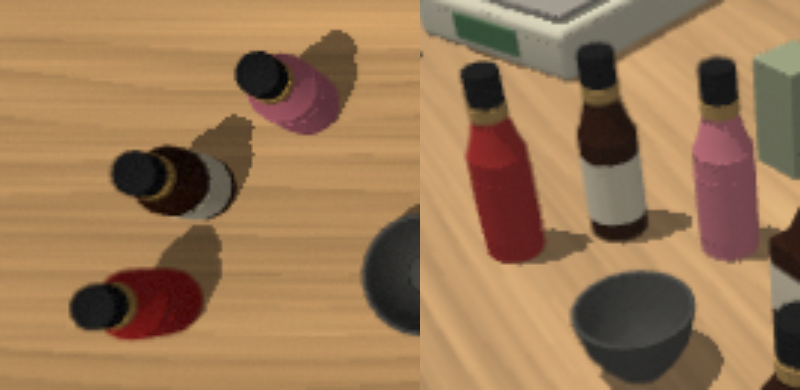

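The crop shows the brown slim bottle with its white label (top 125,217) standing between the red and the pink one, upright. I'll cache the camera model, because too many calls to it were refused, and finish the measurement.

```bash
sed -i 's/^def ray/import functools\ncam=functools.lru_cache(None)(lambda n: ctrl.camera_model(n))\ndef ray/; s/m=ctrl.camera_model(n); f/m=cam(n); f/' h.py
cat >> h.py <<'E'
def pts(n,d,box):
    u0,v0,u1,v1=box
    return np.array([np.r_[atdepth(n,u,v,d[v,u]),u,v] for v in range(v0,v1) for u in range(u0,u1) if d[v,u]>0])
E
python3 - <<'E'
from h import *
t=np.load('pics/top.npz');s=np.load('pics/side.npz')
for nm,n,D,box in [('slim','top',t,(108,200,165,240)),('slimS','side',s,(195,95,235,175)),('pink','top',t,(150,170,200,210)),('red','top',t,(95,240,155,280)),('square','top',t,(215,165,262,210)),('stout','top',t,(282,215,328,258))]:
    P=pts(n,D['d'],box); zm=np.percentile(P[:,2],99.5); Q=P[P[:,2]>0.125]
    if len(Q): print(nm,zm,len(Q),'mid',(Q[:,:2].min(0)+Q[:,:2].max(0))/2, np.ptp(Q[:,:2],axis=0))
for n,D,box in [('top',t,(362,148,428,208)),('side',s,(375,240,460,320))]:
    P=pts(n,D['d'],box); Q=P[(P[:,2]>0.060)&(P[:,2]<0.08)].astype(np.float32)
    (c,r)=cv2.minEnclosingCircle(Q[:,:2].copy()); print('holder',n,np.percentile(P[:,2],99.5),len(Q),c,r)
E
```

```text
slim 0.15150295909914593 248 mid [0.53189163 0.25946104] [0.02674464 0.02938352]
slimS 0.15065843355830283 199 mid [0.5294913  0.25474176] [0.02818757 0.0257842 ]
pink 0.15171563319137432 228 mid [0.5927988  0.18667875] [0.02684094 0.02731173]
red 0.15164191490796058 251 mid [0.45243395 0.27998219] [0.02700228 0.02642479]
square 0.14177582408957584 183 mid [0.59932669 0.06265736] [0.02641986 0.02740405]
stout 0.14205813158743194 181 mid [ 0.50013142 -0.07019349] [0.02579131 0.02593219]
holder top 0.07174633894829562 627 (0.6230174899101257, -0.25848615169525146) 0.04535525664687157
holder side 0.07252638027713515 1102 (0.6212486028671265, -0.25977692008018494) 0.04657350853085518
```

The slim cap is at about (0.531, 0.257), with its top at 0.151 m as it should be. The holder axis is at about (0.622, -0.259), with a rim radius of 46 mm at 0.071 m. Everything is in reach. I can keep the tool's heading, because the closing line at 109° clears the red and pink neighbours. I'll start moving.

```bash
cat > to.py <<'E'
import sys,numpy as np
from bench import ctrl
s=ctrl.get_state(); R=np.array(s['tool_rot']); p=np.array(s['position'])
d=np.array([float(a) for a in sys.argv[1:4]])-p
print('t',round(s['time'],2),'p',p.round(4),'shift cm',(R.T@d*100).round(2),'F',np.round(s['wrist_force'],1),'z',R[:,2].round(3),'y',R[:,1].round(3),'w',round(s['gripper_width'],3),'q',np.round(s['q'],2))
E
python3 -m creep '[[2,-2.3,0,0,0,0,7],[4,-4.4,0,0,0,0,7],[4,-4.4,0,0,0,0,7],[4,-4.4,0,0,0,0,7],[4,-4.4,0,0,0,0,7]]' 20
python3 -m creep '[[4,-4.4,0,0,0,0,7],[4,-4.4,0,0,0,0,7],[4,-4.4,0,0,0,0,7],[4,-4.4,0,0,0,0,7],[4,-4.4,0,0,0,0,7]]'
python3 to.py 0.531 0.257 0.239
```

```text
time: 0.72
position: [0.2932, -0.2946, 0.2384]
tool_rot: [[0.945, 0.326, 0.0], [0.326, -0.945, 0.0], [0.0, -0.0, -1.0]]
wrist_force: [0.6, 0.4, 0.3]
gripper_width: 0.792
gripper_force: 0.0
time: 1.35
position: [0.4105, -0.0214, 0.2388]
tool_rot: [[0.945, 0.327, 0.001], [0.327, -0.945, -0.0], [0.001, 0.0, -1.0]]
wrist_force: [1.1, -1.1, 1.2]
gripper_width: 0.79
gripper_force: 0.0
t 1.35 p [ 0.4105 -0.0214  0.2388] shift cm [ 2.048e+01 -2.237e+01 -2.000e-02] F [ 1.1 -1.1  1.2] z [ 0.001 -0.    -1.   ] y [ 0.327 -0.945  0.   ] w 0.79 q [-0.34 -0.21  1.99 -0.    1.36  0.9 ]
```

```bash
python3 -m creep '[[4.1,-4.5,0,0,0,0,7],[4.1,-4.5,0,0,0,0,7],[4.1,-4.5,0,0,0,0,7],[4.1,-4.5,0,0,0,0,7],[2,-2.2,0,0,0,0,7]]' >/dev/null
python3 -m creep '[[1.1,-1.2,0,0,0,0,7],[0,0,0,0,0,0,7]]' >/dev/null
python3 to.py 0.531 0.257 0.114; python3 - <<'E'
from h import *
im,d=snap('side','s2')
T=pts('side',d,(195,95,235,175)); Q=T[T[:,2]>.125]; Q=Q[Q[:,2]<.16]
if len(Q): print((Q[:,:2].min(0)+Q[:,:2].max(0))/2,np.ptp(Q[:,:2],axis=0))
E
```

```text
t 2.23 p [0.5243 0.2428 0.2383] shift cm [ 1.11 -1.12 12.42] F [ 0.1 -0.1  0.1] z [-0.001 -0.    -1.   ] y [ 0.328 -0.945  0.   ] w 0.798 q [ 0.23  0.19  1.6  -0.    1.35  1.47]
[0.52903721 0.25467462] [0.02695625 0.02765058]
```

View pics/s2.png

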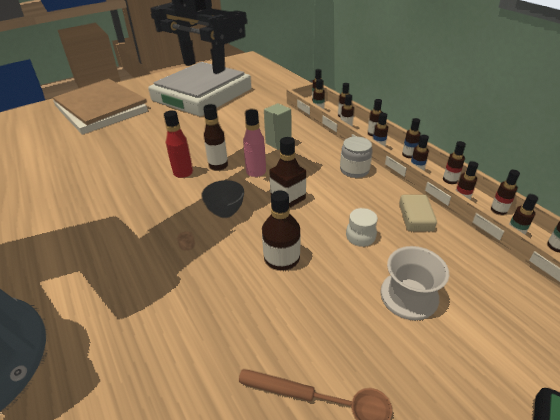

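The side view shows the open fingers (185,65) and (218,72) above the slim bottle's cap (212,112), and nothing has been disturbed. I'll centre and descend.

```bash
python3 -m creep '[[1.1,-1.1,0,0,0,0,7],[0,0,2,0,0,0,7],[0,0,4,0,0,0,7],[0,0,3,0,0,0,7],[0,0,2,0,0,0,7]]' >/dev/null
python3 -m creep '[[0,0,1.2,0,0,0,7],[0,0,0,0,0,0,7]]' >/dev/null
python3 to.py 0.531 0.257 0.114
python3 -m creep '[[0,0,0,0,0,0,4.5],[0,0,0,0,0,0,3.2],[0,0,0,0,0,0,2.2],[0,0,0,0,0,0,2.2],[0,0,0,0,0,0,2.2]]' 25
```

```text
t 3.15 p [0.5311 0.2564 0.1162] shift cm [ 0.01 -0.06  0.22] F [-0.2 -0.5 -0.2] z [-0.001 -0.    -1.   ] y [ 0.326 -0.945 -0.   ] w 0.792 q [0.25 0.35 1.66 0.   1.13 1.49]
time: 3.78
position: [0.5314, 0.2568, 0.117]
tool_rot: [[0.945, 0.327, 0.0], [0.327, -0.945, 0.0], [0.0, -0.0, -1.0]]
wrist_force: [-0.3, 0.9, 2.0]
gripper_width: 0.319
gripper_force: 25.0
```

The grip holds at 28 mm with 25 N. Next I lift it clear of the 150 mm neighbours.

```bash
python3 -m creep '[[0,0,-1,0,0,0,2],[0,0,-3,0,0,0,2],[0,0,-5,0,0,0,2],[0,0,-5,0,0,0,2],[0,0,-4,0,0,0,2]]' 35 >/dev/null
python3 -m creep '[[0,0,0,0,0,0,2]]'
python3 to.py 0.622 -0.259 0.30
```

```text
time: 4.53
position: [0.5331, 0.2571, 0.301]
tool_rot: [[0.945, 0.327, 0.008], [0.327, -0.945, 0.002], [0.008, 0.001, -1.0]]
wrist_force: [-0.3, 0.4, -3.4]
gripper_width: 0.315
gripper_force: 35.0
t 4.53 p [0.5331 0.2571 0.301 ] shift cm [-8.46 51.68  0.07] F [-0.3  0.4 -3.4] z [ 0.008  0.002 -1.   ] y [ 0.327 -0.945  0.001] w 0.315 q [ 0.25  0.17  1.5  -0.    1.47  1.49]
```

```bash
python3 -m creep '[[-0.2,1.5,0,0,0,0,2],[-0.5,3,0,0,0,0,2],[-0.7,4.2,0,0,0,0,2],[-0.8,4.7,0,0,0,0,2],[-0.8,4.7,0,0,0,0,2]]' >/dev/null
python3 -m creep '[[-0.8,4.7,0,0,0,0,2],[-0.8,4.7,0,0,0,0,2],[-0.8,4.7,0,0,0,0,2],[-0.8,4.7,0,0,0,0,2],[-0.8,4.7,0,0,0,0,2]]' >/dev/null
python3 -m creep '[[-0.7,4.2,0,0,0,0,2],[-0.5,3,0,0,0,0,2],[-0.2,1.5,0,0,0,0,2],[0,0,0,0,0,0,2],[0,0,0,0,0,0,2]]' >/dev/null
python3 to.py 0.622 -0.259 0.30
```

```text
t 6.4 p [ 0.616  -0.245   0.2961] shift cm [ 0.11  1.52 -0.39] F [-0.   0.5 -3.2] z [-0.001  0.001 -1.   ] y [ 0.328 -0.945 -0.001] w 0.31 q [-0.56  0.34  1.3   0.    1.51  0.68]
```

```bash
python3 -m creep '[[0.1,1.5,0,0,0,0,2],[0,0,3,0,0,0,2],[0,0,3.5,0,0,0,2],[0,0,2.4,0,0,0,2],[0,0,0,0,0,0,2]]' >/dev/null
python3 -m creep '[[0,0,0,0,0,0,2]]' >/dev/null
python3 to.py 0.622 -0.259 0.205; python3 - <<'E'
from h import *
im,d=snap('side','s3'); np.savez('pics/s3.npz',im=im,d=d)
a=cv2.resize(im[150:330,310:530],(770,630)[:1]+(570,)) if 0 else cv2.resize(im[150:330,310:530],(700,573))
cv2.imwrite('pics/s3c.png',a[:,:,::-1])
P=pts('side',d,(375,150,470,325))
for z0,z1 in((.09,.165),):
    Q=P[(P[:,2]>z0)&(P[:,2]<z1)]
    for lo in np.arange(.08,.2,.01):
        S=P[(P[:,2]>lo)&(P[:,2]<lo+.01)&(abs(P[:,0]-.622)<.04)&(abs(P[:,1]+.259)<.04)]
        if len(S)>5:
            # fit circle of radius known later
            A=np.c_[2*S[:,:2],np.ones(len(S))]; c=np.linalg.lstsq(A,(S[:,:2]**2).sum(1),rcond=None)[0]
            print(round(lo,2),len(S),c[:2].round(4),'r',np.sqrt(max(0,c[2]+c[:2]@c[:2])).round(4))
E
```

```text
t 7.15 p [ 0.6229 -0.2604  0.2092] shift cm [-0.04 -0.17  0.42] F [ 1.2 -0.4 -2.5] z [ 0.002 -0.001 -1.   ] y [ 0.327 -0.945  0.002] w 0.318 q [-0.57  0.42  1.36 -0.    1.36  0.67]
0.09 69 [ 0.6211 -0.2597] r 0.0225
0.1 160 [ 0.6209 -0.2597] r 0.0227
0.11 169 [ 0.6209 -0.2599] r 0.0231
0.12 180 [ 0.6209 -0.2601] r 0.0229
0.13 191 [ 0.6209 -0.26  ] r 0.023
0.14 186 [ 0.6209 -0.2599] r 0.0231
0.15 204 [ 0.6205 -0.2603] r 0.0228
0.16 208 [ 0.6205 -0.2607] r 0.0225
0.17 241 [ 0.6207 -0.261 ] r 0.0223
0.18 309 [ 0.62   -0.2614] r 0.0192
0.19 232 [ 0.6199 -0.2614] r 0.0155
```

View pics/s3c.png

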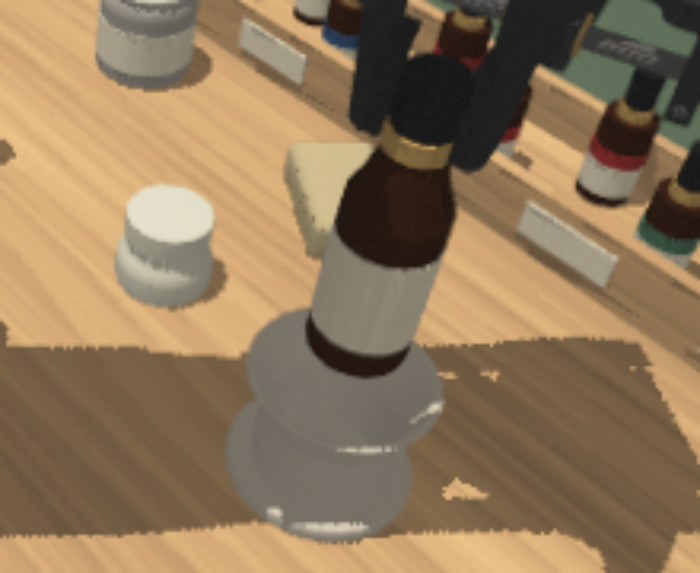

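The crop shows the bottle held upright, centred over the holder's mouth, with its foot at crop (360,360). In the same camera the bottle axis is at (0.621,-0.260) and the holder axis at (0.621,-0.260). I'll lower it in.

```bash
python3 -m creep '[[0,0,1,0,0,0,2],[0,0,1.5,0,0,0,2],[0,0,1.5,0,0,0,2],[0,0,1,0,0,0,2],[0,0,0.5,0,0,0,2]]'|grep -E 'posi|wrist'
python3 -m creep '[[0,0,0.5,0,0,0,2],[0,0,0.5,0,0,0,2],[0,0,0.5,0,0,0,2],[0,0,0,0,0,0,2]]'|grep -E 'posi|wrist'
```

```text
position: [0.6216, -0.2598, 0.1513]
wrist_force: [0.1, 0.1, -1.6]
position: [0.6218, -0.2599, 0.1372]
wrist_force: [-0.2, 0.3, -2.8]
```

Bottle bottom is at about 0.020 m, with 10 mm to go. I'll go slowly to contact.

```bash
python3 -m creep '[[0,0,0.3,0,0,0,2],[0,0,0.3,0,0,0,2],[0,0,0.2,0,0,0,2],[0,0,0,0,0,0,2]]'|grep -E 'posi|wrist'
python3 -m creep '[[0,0,0.1,0,0,0,2],[0,0,0,0,0,0,2]]'|grep -E 'posi|wrist'
python3 -m creep '[[0,0,0.1,0,0,0,2],[0,0,0,0,0,0,2]]'|grep -E 'posi|wrist'
```

```text
position: [0.622, -0.2599, 0.1294]
wrist_force: [1.0, 0.6, -2.1]
position: [0.6221, -0.2601, 0.1287]
wrist_force: [-0.0, 0.8, -2.3]
position: [0.6221, -0.26, 0.1276]
wrist_force: [-0.1, 0.1, -1.9]
```

```bash
python3 -m creep '[[0,0,0.1,0,0,0,2],[0,0,0,0,0,0,2]]'|grep -E 'posi|wrist'
python3 -m creep '[[0,0,0.1,0,0,0,2],[0,0,0,0,0,0,2]]'|grep -E 'posi|wrist'
```

```text
position: [0.6223, -0.2601, 0.127]
wrist_force: [0.1, 0.7, -0.9]
position: [0.6227, -0.2602, 0.1269]
wrist_force: [-1.8, 2.5, 5.1]
```

Contact came at TCP 0.127 m, where the floor should be. I'll release, then rise.

```bash
python3 -m creep '[[0,0,0,0,0,0,3],[0,0,0,0,0,0,3.6],[0,0,0,0,0,0,5],[0,0,0,0,0,0,7],[0,0,0,0,0,0,7]]'
python3 -m creep '[[0,0,-1,0,0,0,7],[0,0,-3,0,0,0,7],[0,0,-5,0,0,0,7],[0,0,-5,0,0,0,7],[0,0,-1,0,0,0,7]]'|grep -E 'posi|wrist'
python3 -m creep '[[0,0,0,0,0,0,7],[0,0,0,0,0,0,7]]'|grep -E 'time|posi|wrist'
python3 - <<'E'
from h import *
im,d=snap('side','s4')
P=pts('side',d,(375,150,470,325))
P=P[(abs(P[:,0]-.622)<.05)&(abs(P[:,1]+.259)<.05)&(P[:,2]<.2)]
print('top z',np.percentile(P[:,2],99.5))
for lo in (.08,.09,.13,.14):
    S=P[(P[:,2]>lo)&(P[:,2]<lo+.01)]
    A=np.c_[2*S[:,:2],np.ones(len(S))]; c=np.linalg.lstsq(A,(S[:,:2]**2).sum(1),rcond=None)[0]
    print(lo,len(S),c[:2].round(4),np.sqrt(c[2]+c[:2]@c[:2]).round(4))
E
```

```text
time: 10.45
position: [0.6221, -0.2601, 0.1256]
tool_rot: [[0.945, 0.327, -0.0], [0.327, -0.945, 0.0], [-0.0, -0.0, -1.0]]
wrist_force: [0.7, 0.2, -0.1]
gripper_width: 0.722
gripper_force: 0.0
position: [0.6239, -0.2611, 0.2818]
wrist_force: [0.2, -0.8, -0.4]
time: 11.32
position: [0.6212, -0.2595, 0.2734]
wrist_force: [-0.2, -0.9, 0.3]
top z 0.16148844297907508
0.08 162 [ 0.6196 -0.2594] 0.0225
0.09 203 [ 0.6195 -0.2593] 0.0219
0.13 127 [ 0.6194 -0.2595] 0.0134
0.14 113 [ 0.6193 -0.2593] 0.0131
```

View pics/s4.png

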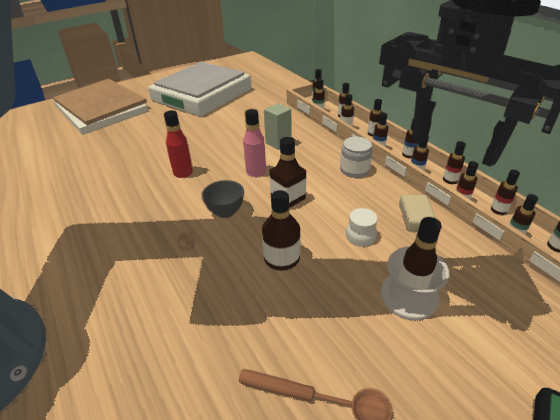

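The picture shows the slim bottle upright in the holder, with its cap at (428,232). Its top is at 0.161 m against 0.160 expected for a bottle on the floor, and its axis is vertical to 0.3 mm. The stout (281,230) and square (288,172) bottles stand untouched, and the gripper is clear.

```bash
python3 -c "
from bench import ctrl
print(ctrl.hand_in())"
```

```text
the job is handed in; nothing more can be done
None
```

The slim bottle stands upright on the holder's floor, lowered in until it touched; the stout and square bottles stand untouched on the counter, and I handed the job in at about 11.4 s with the gripper clear.

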